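# Hold a bayonet lamp on test in the spring-return tester

## Task

Test the green lamp: take it out of the tray, push it base first into the holder of the blue lamp tester with its two pins going down the two slots, and while it is pushed in twist it clockwise (seen from above) a quarter turn against the spring. The holder springs back when let go, so finish still gripping the lamp, held seated and fully turned. Leave the red lamp, the multimeter and the coil where they are.

Things in the scene. Friction and masses are not known exactly. Their poses are not given: they have to be found in the camera images.
- green_lamp: Bayonet lamp with a green dome, upright in the tray, 84 mm tall, 0.06-0.13 kg. Origin: centre of underside, z up its axis. Round metal base 28 mm across up to z = 34 mm (foot tapers to 23 mm over the lowest 4 mm); two round brass pins 6 mm thick at z = 7 mm stick out along +x and -x to 20 mm from the axis. Above: square grip, then dome, 23 mm across. A half turn makes no difference to the fit.
- lamp_grip (a point): Centre of the green lamp's black square grip, 48 mm above its foot; the grip is 34 x 34 mm, sides along the lamp's x and y, from 34 to 62 mm above the foot. White marks on its top edge and sides point along x, the pins' line. Keep fingertips 30 mm or more above the foot, so that they clear the holder.
- red_lamp: The same lamp with a red dome, about 0.12 m from the green one in the same tray; leave it alone. Origin: centre of its underside.
- tray: Low grey tray, 110 x 210 mm, rim 16 mm high, floor 5 mm thick, fixed. Origin: centre of its underside.
- tester: Blue lamp tester fixed to the table: housing 130 x 110 x 34 mm, in its middle an upright round holder, 52 mm outer diameter, rim 62 mm above the table. Origin: centre of the underside, under the holder's axis; x along the line of the two slots. White bars on the housing (along x) line up with the slots; green bars (along y) show where the pins' line points when fully turned.
- mouth (a point): Centre of the holder's mouth, at rim height; axes as the tester's. Bore 31 mm. Slots on +x and -x, 10 mm wide (14 in the top 4 mm), cut through the 10 mm thick rim. Lamp's foot meets the spring contact 12 mm below the rim. With the foot 20 to 25.5 mm (bottom) below it the pins are under the rim and can turn, clockwise from above (negative yaw) only; turn at about 22.5 mm.
- plunger (a joint): Travel in m of the spring contact inside the holder, 0 at rest (12 mm below the rim), 0.0135 fully pressed; about 3 N at first, 8 N at 10 mm. With the lamp turned and its pins held up under the rim it reads about 0.008.
- twist (a joint): Angle in rad of the spring-return ring inside the holder that the lamp's pins push round, 0 at rest, 1.53 at its stop; about 0.12 N m at first, 0.24 N m when fully turned. It follows the lamp's clockwise turn after up to 0.2 rad of play, and throws the lamp back when the lamp is let go.
- multimeter: Orange multimeter lying flat, 85 x 170 x 45 mm, loose. Origin: centre of its underside.
- coil: Copper coil between two black square end plates, with a steel bar through it, 130 x 70 x 70 mm, loose. Origin: centre of its underside.
Mind the look-alikes: they are no part of the job. What is shaped like the green_lamp but orange is not meant.

How it is judged (in metres and radians):
On the way, in this order (a step that is already met when the one before it is completed fails the run):
1. the green lamp is lifted clear of the tray in the gripper (height (world z) of green_lamp above 0.03 m and contact force between the fingers and green_lamp above 1 N), for 0.1 s.
2. the green lamp is pushed into the holder, pins in the slots, against the spring (value of joint plunger above 0.004 m and horizontal distance between green_lamp and mouth below 0.005 m and z of green_lamp in the frame of mouth below -0.014 m), for 0.05 s.
At the end, for the whole second after the job is handed in: For the last second the green lamp is upright (7 deg) and centred (5 mm) in the holder, foot 18.5 mm or more below the rim, spring contact pressed over 6 mm, pins turned clockwise to within 12.5 deg of square to the slots (ring past 1.1 rad), still, and gripped with over 2 N (z of green_lamp in the frame of mouth below -0.0185 m and horizontal distance between green_lamp and mouth below 0.005 m and angle between green_lamp's own z axis and vertical below 0.12 rad and angle between the x axis of green_lamp and the x axis of tester, either way round above 1.35 rad and value of joint twist above 1.1 rad and value of joint plunger above 0.006 m and contact force between the fingers and green_lamp above 2 N and linear speed of green_lamp below 0.03 m/s and angular speed of green_lamp below 0.3 rad/s); the arm keeps its last pose, push and grip.
It fails at once if the red lamp is disturbed (moved more than 25 mm) (distance of red_lamp from where it was at the start of the episode above 0.025 m).
It fails at once if the multimeter is moved more than 25 mm (distance of multimeter from where it was at the start of the episode above 0.025 m).
It fails at once if the coil is moved more than 25 mm (distance of coil from where it was at the start of the episode above 0.025 m).
It also fails if it takes over 42 s, if anything falls off the work surface, if the arm or the gripper's body presses on something with over 40 N, if the wrist force passes 120 N, or if a joint passes its speed limit or range.

## Robot

A 6-joint arm with a two-finger parallel gripper is mounted at the origin on the work surface. World frame = base frame: x ahead of the robot, y to its left, z up, the work surface at z = 0. Lengths are in mm, angles in rad, forces in N, time in s.
With the tool pointing down it reaches from about 275 to 1000 mm from the base axis. Payload 8.4 kg.
Tool frame: the origin (TCP) lies at the very end of the fingers, on their centre line; the grasp point (between the pads) lies 19 mm behind it; z points along the fingers, y is the direction in which the jaws open and shut (so a half turn about z gives the same grasp; the last joint's range is limited). The gripper opens to 85 mm and grips with 20 to 120 N. Pads are 22 mm wide; open, the fingers measure 114 mm over their backs; the gripper's body (76 mm by 85 mm) begins 54 mm behind the grasp point. The pads swing forward as they close: fully open they stand 13 mm farther back than shut.
Start: joints at [-1.34, 0.353, 1.633, -0, 1.155, -0.002], TCP at [144.188, -608.143, 231.281] pointing down, gripper open.
Joint ranges: [-2.63, 2.63], [-0.92, 2.1], [0.06, 2.66], [-1.3, 4.44], [0, 2.69], [-3.02, 3.02]. Speed limits (rad/s): [2.22, 2.22, 2.79, 3.14, 3.14, 3.14].

## Interface

Orientations are given as [roll, pitch, yaw] about the fixed x, y, z axes, in that order (R = Rz(yaw) Ry(pitch) Rx(roll)).
In Python, from rig import r, vision gives the robot as it stands.
- The arm moves only by the tool move_arm, never from a script. Its argument "series" is text: rows parted by semicolons, each of 7 numbers parted by spaces: the closure, from -1 (fully open) to 1 (shut), then the shift along the tool's x, y, z in units of 40 mm (1.0 is 40 mm), then the turn, a rotation vector about the tool's x, y, z in degrees. In form: grip tx ty tz ax ay az; .... A call has 1 to 20 rows; each row shifts and turns the pose as measured when the row begins, along the tool's axes as they then stand; what a row does not reach is not made up. A row lasts 1/8 s, in which the tool goes at most 62.5 mm and 10.7 degrees, less where a joint would pass 70% of its speed; a pose out of reach is approached as far as the arm can. A call is refused whole if a number of a shift passes 1 or a number of a turn 10.7, either way. A call with a gripper value outside its range is refused whole. The fingers move at their own pace and stop on an object; "grip_force" is the grip in N (left out, the last holds). Time passes only in rows, so rows that do not move let the fingers close. It gives the time, the measured TCP pose, the force and the opening at its end, in the units of the state.
- r.sense(): the state, without advancing time (a new reading comes with each control period).
- vision.grab_frame(name): name is "side" or "top"; returns the picture (420x560x3 uint8, red, green, blue); there is no depth.
- vision.camera_params(name): a dict with "fx", "fy", "cx", "cy" (pixels), "k1" (the pictures are not rectified: a ray, as slopes to the right and down, at radius r is drawn at 1 + k1 r^2 times it, then the intrinsics apply), "position" and "rotation" of the camera in the world. Camera axes: x right, y up, looking along -z (the intrinsics and any distortion apply to the point x, -y, -z); pixel columns grow to the right and rows downward; lengths in mm; the calibration is good to about 2 mm. A picture is of the moment at which its call begins. camera_params takes no time and is no camera call.
- r.sign_off(): hands the job in, once; it reports no verdict.
The state is a dict: "clock": time; "qpos": joint angles; "qvel": joint speeds; "joint_efforts": joint torques, N m; "eef_pos": TCP position; "tcp_rot": TCP orientation; "contact_force": force on the tool from outside, world axes, zero at the start; "wrist_torque": the same for the moment, N m; "opening": opening from 0.0 (shut) to 1.0 (fully open).
Only numpy, scipy, OpenCV 4.12 (cv2) and the standard library are available. Lean on these libraries where they do the work, as an engineer would, in place of code of your own. Each camera call takes 0.05 s, during which the arm holds its last target. There are 200 camera calls.

## Working session

There is one attempt and no reset: what is moved stays moved. The work goes in short steps, Python scripts to look and compute and a tool call to move; the robot and the scene stay as the last step left them, time stands still between calls to the robot, and variables do not carry over. Pictures are saved under pics/ and viewed, about 8 in all and at most 12, crops included, and the job is handed in when it is done.

Besides the shell and the picture viewer there is one more tool, called as name(argument=value, ...), one argument or row to a line, values as JSON. move_arm: Moves the arm, as the interface text tells. Its arguments: {"type":"object","properties":{"series":{"type":"string"},"grip_force":{"type":"number"}},"required":["series"]}

```bash
mkdir -p pics; ls; python3 - <<'E'
from rig import r, vision
import cv2,numpy as np
np.set_printoptions(precision=4,suppress=True)
for n in ("side","top"):
    im=vision.grab_frame(n); cv2.imwrite(f"pics/{n}0.png",im[:,:,::-1]); print(n,vision.camera_params(n))
print(r.sense())
E
```

```text
pics
side {'fx': 438.4749532299227, 'fy': 438.4749532299227, 'cx': 282.203676710317, 'cy': 206.73152780908777, 'k1': -0.037260330515557126, 'position': array([ 208.3111, -496.4044,  819.4461]), 'rotation': array([ 0.6691, -0.0019, -0.768 ])}
top {'fx': 456.52017515375417, 'fy': 456.52017515375417, 'cx': 279.58428485772765, 'cy': 213.0517771310122, 'k1': -0.09040954439630174, 'position': array([ 462.2235,  -51.9986, 1059.8595]), 'rotation': array([ 0.1528,  0.0093, -1.5774])}
{'clock': 0.1, 'qpos': array([-1.3404,  0.3536,  1.634 ,  0.    ,  1.1552, -0.0024]), 'qvel': array([-0.0006,  0.0014, -0.003 ,  0.0005, -0.0001,  0.0004]), 'joint_efforts': array([ -0.0002, -60.6356, -34.2818,   0.    ,   0.0038,   0.    ]), 'eef_pos': array([ 144.0724, -607.7538,  230.662 ]), 'tcp_rot': array([-3.1404, -0.    ,  0.2328]), 'contact_force': array([0.479 , 0.0528, 0.6395]), 'wrist_torque': array([-0.0056, -0.0032,  0.0054]), 'opening': 0.9998659122027564}
```

View pics/side0.png

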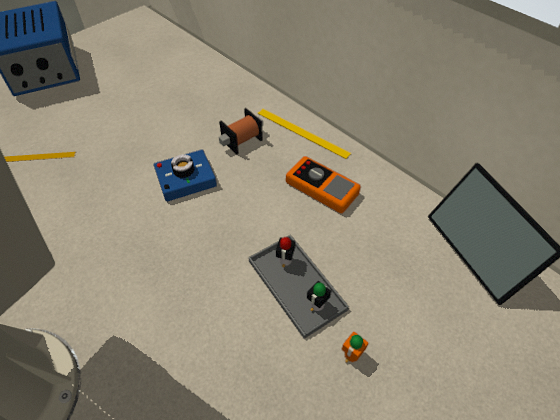

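View pics/top0.png

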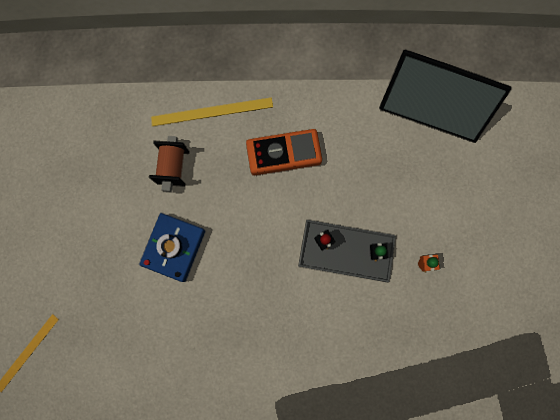

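The side view shows the green lamp in the tray at about (319,294), the red one at (286,245), and the tester's holder at (182,163). In the top view they are at (380,250), (325,240) and (168,246). The orange look-alike is at (432,262) top. I'll enlarge the lamp and the holder.

```bash
cat > h.py <<'E'
import numpy as np, cv2
from scipy.spatial.transform import Rotation as R
from rig import r, vision
np.set_printoptions(precision=4,suppress=True)
def cam(n):
    p=vision.camera_params(n); return p,R.from_euler('xyz',p['rotation']).as_matrix()
def ray(n,u,v):
    p,M=cam(n); K=np.array([[p['fx'],0,p['cx']],[0,p['fy'],p['cy']],[0,0,1]])
    x,y=cv2.undistortPoints(np.array([[[u,v]]],float),K,np.array([p['k1'],0,0,0.]))[0,0]
    d=M@np.array([x,-y,-1]); return p['position'],d/np.linalg.norm(d)
def proj(n,P):
    p,M=cam(n); c=M.T@(np.array(P,float)-p['position']); x,y=c[0]/-c[2],-c[1]/-c[2]
    s=1+p['k1']*(x*x+y*y); return np.array([p['fx']*x*s+p['cx'],p['fy']*y*s+p['cy']])
def tri(a,b):
    (o1,d1),(o2,d2)=ray('side',*a),ray('top',*b)
    s=np.linalg.lstsq(np.c_[d1,-d2],o2-o1,rcond=None)[0]; A,B=o1+s[0]*d1,o2+s[1]*d2
    return (A+B)/2,np.linalg.norm(A-B)
def atz(n,u,v,z):
    o,d=ray(n,u,v); return o+d*(z-o[2])/d[2]
def crops(l,name,w=80,h=60,k=5):
    t=[cv2.resize(im[v:v+h,u:u+w,::-1],None,fx=k,fy=k,interpolation=cv2.INTER_CUBIC) for im,u,v in l]
    cv2.imwrite(name,np.vstack([np.hstack(t[i:i+2]) for i in range(0,len(t),2)]) if len(t)>1 else t[0])
E
python3 - <<'E'
from h import *
s=cv2.imread('pics/side0.png')[:,:,::-1];t=cv2.imread('pics/top0.png')[:,:,::-1]
crops([(s,280,265),(t,340,220),(s,145,140),(t,130,215)],'pics/c1.png')
E
```

```text
(no output)
```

View pics/c1.png

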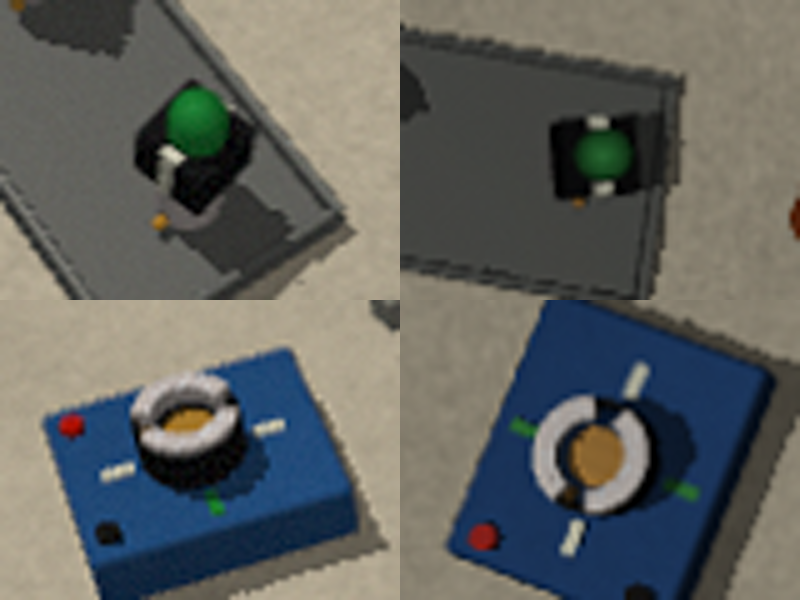

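Crops: the green dome centre is at side (197,121) and top (205,155). The grip's white marks are at top (198,122) and (202,188). The rim centre is at side (185,112) and top (192,154). The white bars are at top (237,80) and (172,237), and at side (117,172) and (270,128).

```bash
python3 - <<'E'
from h import *
S1=lambda u,v:(280+(u-2)/5,265+(v-2)/5); T1=lambda u,v:(340+(u-2)/5,220+(v-2)/5)
S2=lambda u,v:(145+(u-2)/5,140+(v-2)/5); T2=lambda u,v:(130+(u-2)/5,215+(v-2)/5)
print('dome',tri(S1(197,121),T1(205,155)))
a,b=atz('top',*T1(198,122),67),atz('top',*T1(202,188),67)
print('marks',a,b,(a+b)/2,np.linalg.norm(a-b),np.degrees(np.arctan2(*(a-b)[1::-1])))
print('mark near side/top',tri(S1(172,156),T1(202,188)))
print('rim',tri(S2(185,112),T2(192,154)))
for n,F,p,q in(('top',T2,(237,80),(172,237)),('side',S2,(117,172),(270,128))):
    a,b=atz(n,*F(*p),34),atz(n,*F(*q),34);print('bars',n,a,b,(a+b)/2,np.degrees(np.arctan2(*(a-b)[1::-1])))
a,b=atz('top',*T2(123,128),34),atz('top',*T2(285,192),34);print('green',a,b,(a+b)/2,np.degrees(np.arctan2(*(a-b)[1::-1])))
print('red',tri((286,243),(325,239)))
E
```

```text
dome (array([ 531.1951, -262.8827,   72.565 ]), np.float64(2.2018433489646054))
marks [ 545.1199 -260.8676   67.    ] [ 516.3303 -261.5669   67.    ] [ 530.7251 -261.2173   67.    ] 28.798133729727848 1.391445116629221
mark near side/top (array([ 517.6303, -263.2358,   62.7392]), np.float64(2.597032880492864))
rim (array([547.087 , 203.1301,  58.6911]), np.float64(2.3462757702289556))
bars top [581.7848 190.227   34.    ] [510.6122 218.1564  34.    ] [546.1985 204.1917  34.    ] -21.425887157835056
bars side [511.2893 215.1085  34.    ] [582.946  186.9021  34.    ] [547.1177 201.0053  34.    ] 158.51377963146518
green [560.1108 242.1854  34.    ] [530.7493 167.028   34.    ] [545.4301 204.6067  34.    ] 68.66108045813499
red (array([ 558.7631, -143.4959,   70.323 ]), np.float64(4.59460826009338))
```

```bash
cat >> h.py <<'E'
def plan(target,yaw,n,grip=-1,p=None,y0=None):
    s=r.sense(); p=s['eef_pos'] if p is None else np.array(p,float); M=R.from_euler('xyz',s['tcp_rot'])
    T=R.from_euler('xyz',[np.pi,0,yaw]); w=(M.inv()*T).as_rotvec()  # tool axes
    d=(np.array(target,float)-p)/n
    print('pos',p,'rot deg',np.degrees(s['tcp_rot']),'F',s['contact_force'],'open',s['opening'],'t',s['clock'])
    rows=[]
    for i in range(n):
        t=(M*R.from_rotvec(w*i/n)).inv().apply(d)/40
        rows.append(' '.join(f'{x:.2f}' for x in [grip,*t])+' '+' '.join(f'{x:.1f}' for x in np.degrees(w)/n))
    print('; '.join(rows))
E
python3 - <<'E'
from h import *
plan([531,-262,160],np.radians(91.5),16)
E
```

```text
pos [ 144.0724 -607.7538  230.662 ] rot deg [-179.9311   -0.0005   13.3374] F [0.479  0.0528 0.6395] open 0.9998659122027564 t 0.1
-1.00 0.71 -0.39 0.11 -0.0 -0.0 -4.9; -1.00 0.74 -0.32 0.11 -0.0 -0.0 -4.9; -1.00 0.77 -0.26 0.11 -0.0 -0.0 -4.9; -1.00 0.79 -0.19 0.11 -0.0 -0.0 -4.9; -1.00 0.80 -0.13 0.11 -0.0 -0.0 -4.9; -1.00 0.81 -0.06 0.11 -0.0 -0.0 -4.9; -1.00 0.81 0.01 0.11 -0.0 -0.0 -4.9; -1.00 0.81 0.08 0.11 -0.0 -0.0 -4.9; -1.00 0.80 0.15 0.11 -0.0 -0.0 -4.9; -1.00 0.78 0.22 0.11 -0.0 -0.0 -4.9; -1.00 0.76 0.28 0.11 -0.0 -0.0 -4.9; -1.00 0.73 0.35 0.11 -0.0 -0.0 -4.9; -1.00 0.70 0.41 0.11 -0.0 -0.0 -4.9; -1.00 0.66 0.47 0.11 -0.0 -0.0 -4.9; -1.00 0.62 0.52 0.11 -0.0 -0.0 -4.9; -1.00 0.57 0.57 0.11 -0.0 -0.0 -4.9
```

move_arm(
  series="-1 0.71 -0.39 0.11 0 0 -4.9; -1 0.74 -0.32 0.11 0 0 -4.9; -1 0.77 -0.26 0.11 0 0 -4.9; -1 0.79 -0.19 0.11 0 0 -4.9; -1 0.8 -0.13 0.11 0 0 -4.9; -1 0.81 -0.06 0.11 0 0 -4.9; -1 0.81 0.01 0.11 0 0 -4.9; -1 0.81 0.08 0.11 0 0 -4.9; -1 0.8 0.15 0.11 0 0 -4.9; -1 0.78 0.22 0.11 0 0 -4.9; -1 0.76 0.28 0.11 0 0 -4.9; -1 0.73 0.35 0.11 0 0 -4.9; -1 0.7 0.41 0.11 0 0 -4.9; -1 0.66 0.47 0.11 0 0 -4.9; -1 0.62 0.52 0.11 0 0 -4.9; -1 0.57 0.57 0.11 0 0 -4.9",
  grip_force=60,
)

```text
clock: 2.1
eef_pos: [531.5, -241.4, 153.9]
tcp_rot: [-3.136, -0.007, 1.642]
contact_force: [1.5, -1.1, -0.8]
opening: 0.997
```

```bash
python3 - <<'E'
from h import *
plan([531,-262,115],np.radians(91.5),6)
E
```

```text
pos [ 531.4535 -241.3673  153.8511] rot deg [-179.6986   -0.4113   94.1042] F [ 1.5372 -1.1135 -0.8144] open 0.9968695460786908 t 2.1
-1.00 -0.09 -0.01 0.16 -0.1 -0.1 0.4; -1.00 -0.09 -0.01 0.16 -0.1 -0.1 0.4; -1.00 -0.09 -0.01 0.16 -0.1 -0.1 0.4; -1.00 -0.09 -0.01 0.16 -0.1 -0.1 0.4; -1.00 -0.09 -0.01 0.16 -0.1 -0.1 0.4; -1.00 -0.09 -0.00 0.16 -0.1 -0.1 0.4
```

move_arm(
  series="-1 -0.2 0 0.2 0 0 1; -1 -0.2 0 0.3 0 0 1; -1 -0.1 0 0.3 0 0 0.5; -1 0 0 0.1 0 0 0; -1 0 0 0 0 0 0",
)

```text
clock: 2.72
eef_pos: [530.9, -262.2, 113.8]
tcp_rot: [-3.133, -0.008, 1.595]
contact_force: [-0.8, -0.3, 0.4]
opening: 0.998
```

```bash
python3 - <<'E'
from h import *
s=vision.grab_frame('side');t=vision.grab_frame('top')
plan([531,-262,37],np.radians(91.5),6)
print([proj(n,p) for n in('side','top') for p in([531,-262,67],r.sense()['eef_pos'])])
crops([(s,270,225),(t,330,200)],'pics/c2.png',100,100,4)
E
```

```text
pos [ 531.3968 -262.1157  114.4496] rot deg [-179.5605   -0.446    91.4072] F [ 0.2308 -0.2266 -0.3352] open 1.0024995708437878 t 2.825
-1.00 -0.00 0.00 0.32 -0.1 -0.1 -0.0; -1.00 -0.00 0.00 0.32 -0.1 -0.1 -0.0; -1.00 -0.00 0.00 0.32 -0.1 -0.1 -0.0; -1.00 -0.00 -0.00 0.32 -0.1 -0.1 -0.0; -1.00 -0.00 -0.00 0.32 -0.1 -0.1 -0.0; -1.00 0.00 -0.00 0.32 -0.1 -0.1 -0.0
[array([317.8281, 290.0736]), array([319.7499, 277.7247]), array([379.9531, 250.4579]), array([384.7395, 248.6335])]
```

View pics/c2.png

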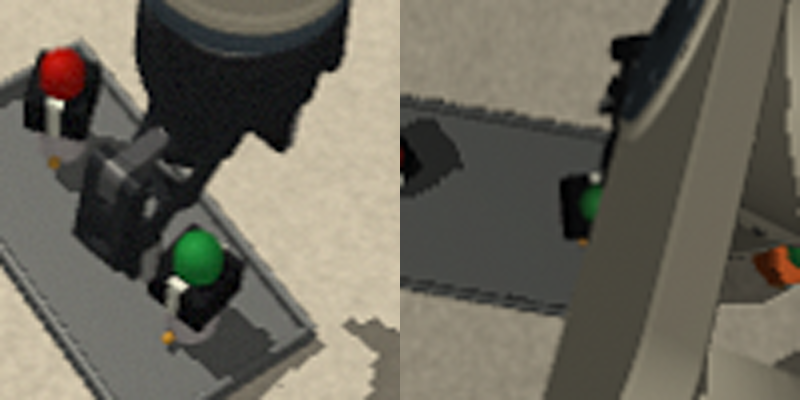

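The side view shows the open jaws above the lamp: the near finger's tip is at about crop (110,260), the dome at (197,257) and its mark at (175,292). In the top view the arm hides half the lamp. I'll check the projected finger positions before going down.

```bash
python3 - <<'E'
from h import *
s=r.sense();M=R.from_euler('xyz',s['tcp_rot']).as_matrix();print(M)
for y in(-50,50):
  for z in(-13,):
    P=s['eef_pos']+M@[0,y,z]; print(P,(proj('side',P)-[270,225])*4,(proj('top',P)-[330,200])*4)
E
```

```text
[[-0.0246  0.9997 -0.0079]
 [ 0.9997  0.0246  0.0076]
 [ 0.0078 -0.0077 -0.9999]]
[ 481.5156 -263.4452  127.8324] [125.3241 267.8436] [230.9129 290.4806]
[ 581.4823 -260.9835  127.0653] [273.1105 129.3096] [218.2894  95.7784]
```

move_arm(
  series="-1 0 0 0.4 -0.2 -0.2 0; -1 0 0 0.4 -0.2 -0.2 0; -1 0 0 0.4 0 0 0; -1 0 0 0.35 0 0 0; -1 0 0 0.2 0 0 0; -1 0 0 0.15 0 0 0; -1 0 0 0 0 0 0",
)

```text
clock: 3.7
eef_pos: [531.4, -261.6, 33.7]
tcp_rot: [3.141, 0.0, 1.596]
contact_force: [0.2, 0.8, -0.4]
opening: 0.996
```

```bash
python3 - <<'E'
from h import *
plan([531,-262,36],np.radians(91.5),1)
E
```

```text
pos [ 531.4337 -261.649    33.7114] rot deg [179.9661   0.0022  91.439 ] F [ 0.2414  0.7881 -0.3665] open 0.9957483965749958 t 3.7
-1.00 -0.01 -0.01 -0.06 0.0 0.0 -0.1
```

move_arm(
  series="-1 0 0 -0.06 0 0 0; 1 0 0 0 0 0 0; 1 0 0 0 0 0 0; 1 0 0 0 0 0 0; 1 0 0 0 0 0 0; 1 0 0 0 0 0 0; 1 0 0 0 0 0 0; 1 0 0 0 0 0 0",
  grip_force=60,
)

```text
clock: 4.7
eef_pos: [532.5, -262.2, 37.9]
tcp_rot: [3.139, 0.001, 1.596]
contact_force: [-0.4, 0.5, 0.3]
opening: 0.389
```

move_arm(
  series="1 0 0 -0.4 0 0 0; 1 0 0 -0.6 0 0 0; 1 0 0 -0.8 0 0 0; 1 0 0 -0.8 0 0 0; 1 0 0 -0.6 0 0 0; 1 0 0 -0.3 0 0 0; 1 0 0 0 0 0 0",
)

```text
clock: 5.58
eef_pos: [531.5, -261.8, 186.6]
tcp_rot: [3.138, 0.002, 1.596]
contact_force: [-0.2, -0.2, -0.9]
opening: 0.385
```

```bash
python3 - <<'E'
from h import *
s=vision.grab_frame('side');t=vision.grab_frame('top')
p=r.sense()['eef_pos'];print([proj(n,p) for n in('side','top')])
u=proj('side',p).astype(int);v=proj('top',p).astype(int)
crops([(s,u[0]-50,u[1]-50),(t,v[0]-50,v[1]-50)],'pics/c3.png',100,100,4)
plan([547,203,175],np.radians(91.5-23),16,1)
E
```

```text
[array([322.1446, 257.0903]), array([392.3965, 246.1438])]
pos [ 530.8579 -261.4369  185.1615] rot deg [179.9108   0.032   91.4357] F [-0.6067 -0.2927 -0.8689] open 0.3927670772536746 t 5.675
1.00 0.72 0.04 0.02 0.0 0.0 1.4; 1.00 0.73 0.03 0.02 0.0 0.0 1.4; 1.00 0.73 0.01 0.02 0.0 0.0 1.4; 1.00 0.73 -0.01 0.02 0.0 0.0 1.4; 1.00 0.73 -0.03 0.02 0.0 0.0 1.4; 1.00 0.72 -0.05 0.02 0.0 0.0 1.4; 1.00 0.72 -0.07 0.02 0.0 0.0 1.4; 1.00 0.72 -0.08 0.02 0.0 0.0 1.4; 1.00 0.72 -0.10 0.02 0.0 0.0 1.4; 1.00 0.72 -0.12 0.02 0.0 0.0 1.4; 1.00 0.71 -0.14 0.02 0.0 0.0 1.4; 1.00 0.71 -0.16 0.02 0.0 0.0 1.4; 1.00 0.71 -0.17 0.02 0.0 0.0 1.4; 1.00 0.70 -0.19 0.02 0.0 0.0 1.4; 1.00 0.70 -0.21 0.02 0.0 0.0 1.4; 1.00 0.69 -0.23 0.02 0.0 0.0 1.4
```

View pics/c3.png

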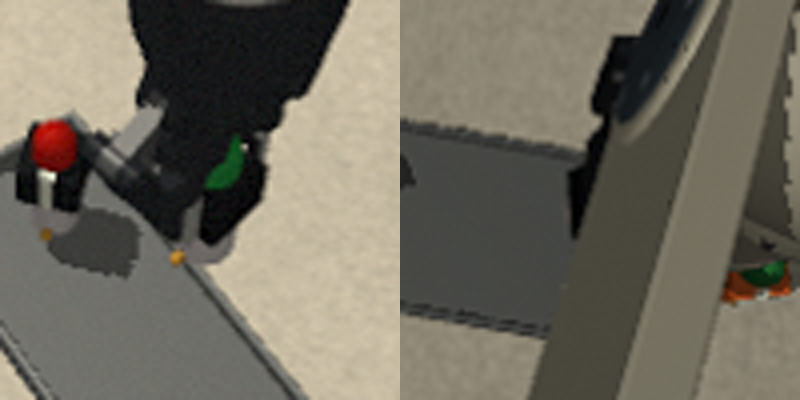

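The lamp hangs straight in the jaws, with its brass pin at side crop (178,258); the red lamp is untouched in the tray. On to the tester.

move_arm(
  series="1 0.72 0.04 0 0 0 1.4; 1 0.73 0.03 0 0 0 1.4; 1 0.73 0.01 0 0 0 1.4; 1 0.73 -0.01 0 0 0 1.4; 1 0.73 -0.03 0 0 0 1.4; 1 0.72 -0.05 0 0 0 1.4; 1 0.72 -0.07 0 0 0 1.4; 1 0.72 -0.08 0 0 0 1.4; 1 0.72 -0.1 0 0 0 1.4; 1 0.72 -0.12 0 0 0 1.4; 1 0.71 -0.14 0 0 0 1.4; 1 0.71 -0.16 0 0 0 1.4; 1 0.71 -0.17 0 0 0 1.4; 1 0.6 -0.18 0 0 0 1.4; 1 0.4 -0.1 0.1 0 0 1.4; 1 0.1 -0.05 0.2 0 0 1.4; 1 0 0 0.2 0 0 0; 1 0 0 0 0 0 0",
)

```text
clock: 7.92
eef_pos: [532.4, 174.6, 141.6]
tcp_rot: [-3.109, 0.014, 1.191]
contact_force: [-0.2, 1.4, -1.2]
opening: 0.388
```

```bash
python3 - <<'E'
from h import *
plan([547,203,120],np.radians(91.44-22.9),6,1)
E
```

```text
pos [532.3692 174.5955 141.5927] rot deg [-178.1287    0.8278   68.2295] F [-0.1713  1.4296 -1.2472] open 0.3880341924770528 t 7.925
1.00 0.13 0.02 0.09 -0.3 0.1 -0.1; 1.00 0.13 0.02 0.09 -0.3 0.1 -0.1; 1.00 0.13 0.01 0.09 -0.3 0.1 -0.1; 1.00 0.13 0.01 0.09 -0.3 0.1 -0.1; 1.00 0.13 0.01 0.09 -0.3 0.1 -0.1; 1.00 0.13 0.01 0.09 -0.3 0.1 -0.1
```

move_arm(
  series="1 0.2 0.02 0.1 -0.6 0.2 0; 1 0.25 0.02 0.15 -0.6 0.2 0; 1 0.2 0.02 0.15 -0.4 0.1 0; 1 0.1 0.02 0.1 -0.2 0.1 0; 1 0.03 0 0 0 0 0; 1 0 0 0 0 0 0",
)

```text
clock: 8.68
eef_pos: [548.0, 203.6, 120.0]
tcp_rot: [3.14, 0.003, 1.19]
contact_force: [-0.1, 0.4, -1.1]
opening: 0.39
```

```bash
python3 - <<'E'
from h import *
plan([547,203,120],np.radians(91.44-22.9),1,1)
s=vision.grab_frame('side');t=vision.grab_frame('top')
cv2.imwrite('pics/s4.png',s[:,:,::-1]);cv2.imwrite('pics/t4.png',t[:,:,::-1])
p=r.sense()['eef_pos'];print(p,[proj(n,p+[0,0,d]) for n in('side','top') for d in (0,-33)], proj('side',[547,203,62]),proj('top',[547,203,62]))
crops([(s,145,125),(t,130,200)],'pics/c4.png',80,80,5)
E
```

```text
pos [548.0361 203.5657 120.0461] rot deg [179.914    0.1641  68.1868] F [-0.0865  0.4112 -1.0925] open 0.39034695366723404 t 8.675
1.00 -0.02 -0.02 0.00 0.1 0.2 -0.4
[547.9899 203.4112 120.115 ] [array([176.6339, 143.1621]), array([179.2184, 153.4032]), array([160.7973, 242.0391]), array([164.8623, 243.4161])] [180.8684 161.1596] [167.9534 244.8513]
```

View pics/c4.png

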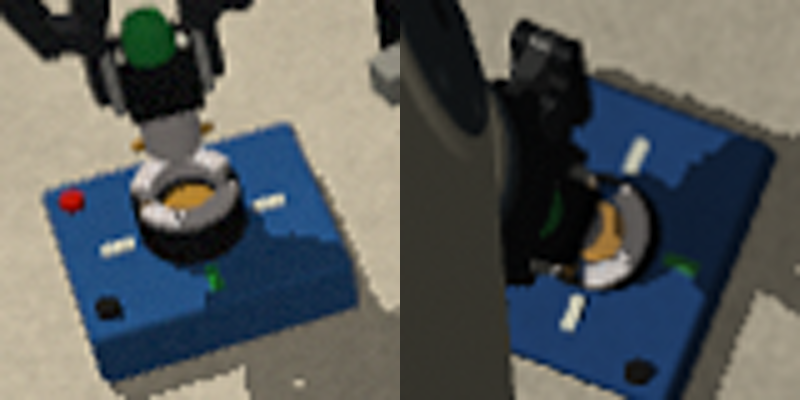

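Side crop: the pins are at (138,146) and (207,129), above the slots, and the rim centre is at (185,187). That agrees with the projected pose to about 1 mm. I'll check the pins' yaw and plan the descent.

```bash
python3 - <<'E'
from h import *
S=lambda u,v:(145+(u-2)/5,125+(v-2)/5)
a,b=[atz('side',*S(*q),94) for q in((207,129),(138,146))];print(a,b,(a+b)/2,np.linalg.norm(a-b),np.degrees(np.arctan2(*(a-b)[1::-1])))
c=atz('side',*S(185,187),62);print('rim',c,'TCP',r.sense()['eef_pos'])
a,b=[atz('side',*S(*q),34) for q in((270,203),(117,248))];print(np.degrees(np.arctan2(*(a-b)[1::-1])))
plan([547.4,202.6,100],np.radians(68.5),4,1)
E
```

```text
[562.1795 193.8949  94.    ] [532.1875 207.2156  94.    ] [547.1835 200.5553  94.    ] 32.817155091124995 -23.947965103972184
rim [546.6114 199.4749  62.    ] TCP [547.9899 203.4112 120.115 ]
-21.003535819284252
pos [547.9899 203.4112 120.115 ] rot deg [179.9118   0.1617  68.1764] F [-0.2623  0.6228 -1.7826] open 0.38603849500324083 t 8.775
1.00 -0.01 -0.00 0.13 0.0 0.0 -0.1; 1.00 -0.01 -0.00 0.13 0.0 0.0 -0.1; 1.00 -0.01 -0.00 0.13 0.0 0.0 -0.1; 1.00 -0.01 -0.00 0.13 0.0 0.0 -0.1
```

move_arm(
  series="1 -0.02 -0.01 0.2 0 0 -0.4; 1 -0.01 0 0.2 0 0 -0.4; 1 0 0 0.2 0 0 0; 1 0 0 0.15 0 0 0; 1 0 0 0 0 0 0",
)

```text
clock: 9.4
eef_pos: [547.0, 201.8, 87.8]
tcp_rot: [3.14, 0.003, 1.204]
contact_force: [-0.9, 0.5, -1.5]
opening: 0.386
```

```bash
python3 - <<'E'
from h import *
plan([547.4,202.3,72.5],np.radians(69),4,1)
E
```

```text
pos [546.9746 201.8477  87.7549] rot deg [179.9294   0.1688  68.9971] F [-0.9059  0.4749 -1.4934] open 0.3857651585220617 t 9.4
1.00 0.00 0.00 0.10 0.0 0.0 -0.0; 1.00 0.00 0.00 0.10 0.0 0.0 -0.0; 1.00 0.00 0.00 0.10 0.0 0.0 -0.0; 1.00 0.00 0.00 0.10 0.0 0.0 -0.0
```

move_arm(
  series="1 0 0 0.12 0 0 0; 1 0 0 0.12 0 0 0; 1 0 0 0 0 0 0",
)

```text
clock: 9.78
eef_pos: [547.6, 202.0, 78.4]
tcp_rot: [3.139, 0.002, 1.204]
contact_force: [-0.2, -0.2, 4.0]
opening: 0.387
```

move_arm(
  series="1 0 0 0.1 0 0 0; 1 0 0 0.05 0 0 0; 1 0 0 0 0 0 0",
)

```text
clock: 10.15
eef_pos: [548.3, 202.2, 73.2]
tcp_rot: [3.138, 0.001, 1.204]
contact_force: [-1.3, -1.7, 5.8]
opening: 0.389
```

Seated force of about 7 N matches the spring at roughly 10 mm of travel, and the side loads are small, so the pins are in the slots. I'll start the twist.

move_arm(
  series="1 0 0 0.02 0 0 5; 1 0 0 0 0 0 6; 1 0 0 0 0 0 6; 1 0 0 0 0 0 6; 1 0 0 0 0 0 0",
  grip_force=80,
)

```text
clock: 10.78
eef_pos: [549.8, 202.7, 73.8]
tcp_rot: [3.136, -0.003, 0.793]
contact_force: [-1.2, -0.1, 3.4]
opening: 0.385
```

```bash
python3 - <<'E'
from h import *
print(r.sense()['wrist_torque']);plan([547.4,202.2,72.5],np.radians(-20),10,1)
E
```

```text
[-0.0901  0.1378  0.1282]
pos [549.8106 202.7078  73.8015] rot deg [179.6814  -0.1921  45.4199] F [-1.2376 -0.0907  3.4246] open 0.38508767310392406 t 10.775
1.00 -0.01 -0.00 0.00 0.0 -0.0 6.5; 1.00 -0.01 -0.00 0.00 0.0 -0.0 6.5; 1.00 -0.01 -0.00 0.00 0.0 -0.0 6.5; 1.00 -0.01 -0.00 0.00 0.0 -0.0 6.5; 1.00 -0.01 -0.00 0.00 0.0 -0.0 6.5; 1.00 -0.01 -0.00 0.00 0.0 -0.0 6.5; 1.00 -0.01 0.00 0.00 0.0 -0.0 6.5; 1.00 -0.01 0.00 0.00 0.0 -0.0 6.5; 1.00 -0.01 0.00 0.00 0.0 -0.0 6.5; 1.00 -0.01 0.00 0.00 0.0 -0.0 6.5
```

move_arm(
  series="1 -0.03 -0.03 0.03 0 0 6.5; 1 -0.02 -0.02 0.02 0 0 6.5; 1 -0.01 -0.01 0.01 0 0 6.5; 1 -0.01 -0.01 0 0 0 6.5; 1 0 0 0 0 0 0",
)

```text
clock: 11.4
eef_pos: [550.1, 201.8, 73.4]
tcp_rot: [3.134, -0.013, 0.342]
contact_force: [-0.9, -1.7, 3.6]
opening: 0.39
```

```bash
python3 - <<'E'
from h import *
print(r.sense()['wrist_torque']);plan([547.4,202.2,72.5],np.radians(-20),6,1)
E
```

```text
[-0.1849  0.1467  0.0717]
pos [550.1371 201.8124  73.3611] rot deg [179.5518  -0.75    19.6153] F [-0.8514 -1.6581  3.5988] open 0.38958386625281716 t 11.4
1.00 -0.01 -0.01 0.00 0.0 -0.1 6.6; 1.00 -0.01 -0.00 0.00 0.0 -0.1 6.6; 1.00 -0.01 -0.00 0.00 0.0 -0.1 6.6; 1.00 -0.01 -0.00 0.00 0.0 -0.1 6.6; 1.00 -0.01 -0.00 0.00 0.0 -0.1 6.6; 1.00 -0.01 0.00 0.00 0.0 -0.1 6.6
```

```bash
python3 - <<'E'
from h import *
s=vision.grab_frame('side');t=vision.grab_frame('top')
print(r.sense()['wrist_torque'],r.sense()['contact_force'])
crops([(s,145,125),(t,130,200)],'pics/c5.png',80,80,5)
E
```

```text
[-0.5567 -0.0637  0.094 ] [ 0.4231 -3.1942  3.7906]
```

View pics/c5.png

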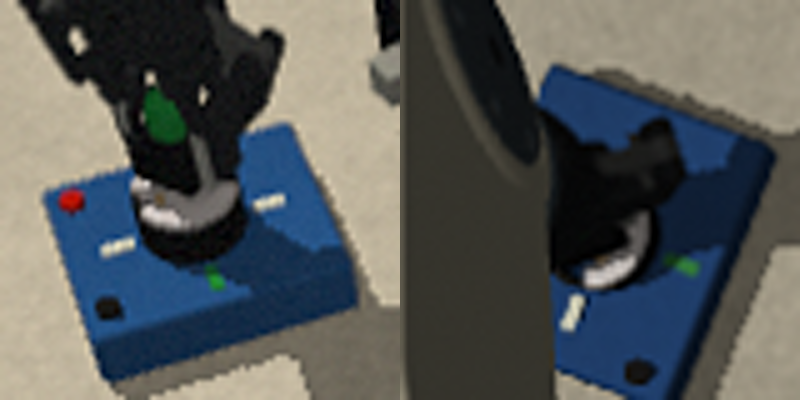

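The side view shows the base fully inside the holder, with the grip marks at (150,78) and (203,95). They lie along the expected pin line, so the lamp turns with the jaws. The drift suggests the lamp axis is about 2.8 mm off the TCP along tool x, and the side-view numbers give the same. I'll finish the turn about that axis.

```bash
python3 - <<'E'
from h import *
plan([549.2,198.7,72.3],np.radians(-20),6,1)
E
```

```text
pos [550.1341 201.8329  73.3949] rot deg [179.5509  -0.7481  19.6787] F [ 0.4231 -3.1942  3.7906] open 0.3856087022901042 t 11.5
1.00 -0.01 0.01 0.00 0.0 -0.1 6.6; 1.00 -0.01 0.01 0.00 0.0 -0.1 6.6; 1.00 -0.01 0.01 0.00 0.0 -0.1 6.6; 1.00 -0.00 0.01 0.00 0.0 -0.1 6.6; 1.00 -0.00 0.01 0.00 0.0 -0.1 6.6; 1.00 -0.00 0.01 0.00 0.0 -0.1 6.6
```

move_arm(
  series="1 -0.03 0.02 0.02 0.2 -0.4 6; 1 -0.01 0.01 0.01 0.2 -0.3 6; 1 -0.01 0.01 0.01 0 0 6; 1 0 0.01 0 0 0 6; 1 0 0.01 0 0 0 6; 1 0 0 0 0 0 0",
)

```text
clock: 12.25
eef_pos: [550.3, 200.9, 73.5]
tcp_rot: [-3.137, -0.004, -0.175]
contact_force: [-0.7, -3.1, 4.2]
opening: 0.381
```

```bash
python3 - <<'E'
from h import *
print(r.sense()['wrist_torque']);plan([549.2,198.7,72.3],np.radians(-20),2,1)
E
```

```text
[-0.6026 -0.0266  0.1437]
pos [550.2897 200.8964  73.4579] rot deg [-179.7493   -0.2399  -10.041 ] F [-0.6504 -3.1146  4.2482] open 0.38095753139825794 t 12.25
1.00 -0.01 0.03 0.01 -0.1 -0.1 5.0; 1.00 -0.01 0.03 0.01 -0.1 -0.1 5.0
```

move_arm(
  series="1 -0.02 0.04 0.02 0 0 5; 1 -0.01 0.03 0.01 0 0 5; 1 0 0.01 0 0 0 1; 1 0 0 0 0 0 0; 1 0 0 0 0 0 0",
)

```text
clock: 12.88
eef_pos: [550.0, 200.4, 73.4]
tcp_rot: [-3.132, -0.006, -0.354]
contact_force: [-0.7, -0.2, 4.4]
opening: 0.382
```

```bash
python3 - <<'E'
from h import *
s=vision.grab_frame('side');t=vision.grab_frame('top')
print(r.sense()['wrist_torque']);plan([549.2,198.7,72.3],np.radians(-20.5),2,1)
crops([(s,145,125),(t,130,200)],'pics/c6.png',80,80,5)
E
```

```text
[-0.2016  0.0328  0.2164]
pos [549.9593 200.4053  73.3732] rot deg [-179.4478   -0.3117  -20.3131] F [-0.2963  0.0873  4.7568] open 0.38095547119893225 t 12.975
1.00 -0.00 0.02 0.01 -0.3 -0.2 0.1; 1.00 -0.00 0.02 0.01 -0.3 -0.2 0.1
```

View pics/c6.png

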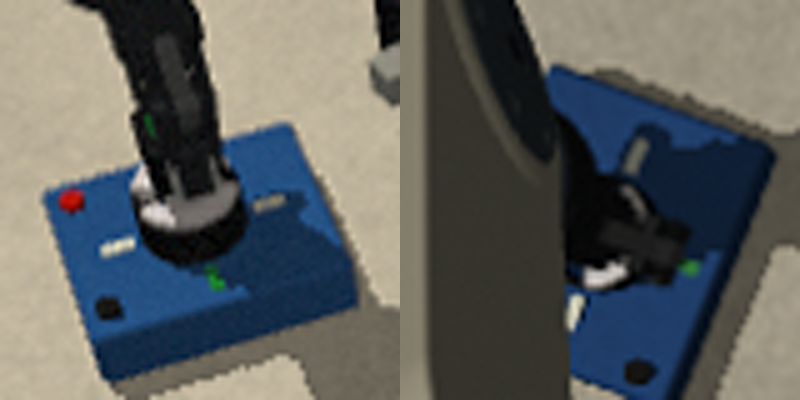

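The side and top views show the jaw line pointing at the green bar (top crop (688,268)), the base inside the holder, and the ring torque at 0.22 N m. I'll press about 1 mm deeper for margin and settle.

move_arm(
  series="1 0 0.01 0.03 -0.3 -0.2 0.5; 1 0 0 0.02 0 0 0.3; 1 0 0 0 0 0 0; 1 0 0 0 0 0 0; 1 0 0 0 0 0 0",
)

```text
clock: 13.6
eef_pos: [550.2, 200.6, 72.9]
tcp_rot: [-3.136, -0.002, -0.366]
contact_force: [-0.8, 0.5, 5.1]
opening: 0.388
```

```bash
python3 - <<'E'
from h import *
print(r.sense()['wrist_torque'],r.sense()['qvel']);plan([549.2,198.7,72.3],np.radians(-20.5),1,1)
E
```

```text
[-0.1048 -0.0508  0.1838] [-0.0015  0.001  -0.0005 -0.0013  0.001  -0.0021]
pos [550.1643 200.6201  72.8974] rot deg [-179.681    -0.1194  -20.9939] F [-0.7576  0.4767  5.0755] open 0.38817328704380566 t 13.6
1.00 -0.01 0.05 0.01 -0.3 -0.1 -0.5
```

```bash
python3 - <<'E'
from h import *
r.sign_off(); s=r.sense(); print(s['clock'],s['eef_pos'],s['contact_force'],s['opening'])
E
```

```text
the job is handed in; nothing more can be done
the job is handed in; nothing more can be done
```

I lifted the green lamp out of the tray, pushed it into the tester's holder and turned it clockwise about 90° from the slots. I handed in at 13.6 s with the lamp still gripped; hand-in gives no verdict.

**Last checks**
- **Depth:** the foot was about 22 mm below the rim by the arm's position. I had no direct reading of the plunger or ring. The spring pushed up with about 5 N measured, roughly 6 N after the gripped-lamp offset. That is a little under the 7–8 N expected at this depth.
- **Turn:** the jaw line pointed at the green bar in the top view. Torque about the vertical was 0.18–0.22 N m, against 0.24 given for fully turned.
- **Tilt and motion:** the tool was tilted less than 0.5° and the arm was still.
- **Grip:** the grip was set at 80 N, with the jaw opening matching the lamp's grip.
- **Other objects:** the red lamp was still in place when last in view, after the lift. I did not recheck it, the multimeter or the coil at the end; the arm felt no contact with them.

**Disagreements**
- **Measured heights:** heights from the two cameras came out 3–5 mm lower than the given sizes. I aligned by comparing the lamp and the holder within the side view instead.
- **Grip offset:** the lamp sat about 3 mm off the tool's centre along the pads, which I only partly allowed for in the turn.

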